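Draw the spatula out from under the spice board

ROBOT

A 7-joint arm with a two-finger parallel gripper is mounted at the origin on a cart in front of the work surface, level with it; the furniture and walls round the work are solid. World frame = base frame: x ahead of the robot, y to its left, z up, the work surface at z = 0. Lengths are in mm, angles in rad, forces in N, time in s.
With the tool pointing down it reaches from about 400 to 850 mm from the base axis. Payload 4.5 kg.
Tool frame: the origin (TCP) lies between the finger pads; the fingertips stand env.tip_reach ahead of it and the grasp point (between the pads) lies 11 mm behind it (env.tip_reach is the distance from the TCP to the fingertips, in mm); z points along the fingers, y is the line along which they close (so a half turn about z gives the same grasp; the last joint's range is limited). The gripper opens to 88 mm and grips with 3 to 60 N. Pads are 18 mm wide; open, the fingers measure 123 mm over their backs; the gripper's body (75 mm by 187 mm) begins 45 mm behind the grasp point.
Start: joints at [0.034, 0.689, -0.195, 1.565, 0.157, 0.902, -0.215], TCP at [625.022, 0.025, 246.743] pointing down, gripper open.
Joint ranges: [-3.01, 3.01], [-0.46, 2.08], [-1.47, 1.51], [0.13, 2.56], [-1, 4.14], [0.04, 2.09], [-2.66, 2.66]. Speed limits (rad/s): [2.57, 2.57, 3.14, 3.14, 3.14, 3.14, 3.14].

INTERFACE

Orientations are given as a unit quaternion [x, y, z, w].
In Python, from bench import env gives the robot as it stands.
- The arm moves only by the tool arm_command, never from a script. Its argument "deltas" is a list of rows, each an object with "slide": the shift along the tool's x, y, z in m, a list of three; "roll": the turn about the tool's z in rad; "claw": the finger opening in m, from 0 to 0.0881. A call has 1 to 20 rows; each row shifts and turns the commanded pose from where the row before left it, along the tool's axes as they then stand; what a row does not reach is not made up. A row lasts 1/8 s, in which the tool goes at most 62.5 mm and 10.7 degrees, less where a joint would pass 70% of its speed; a pose out of reach is approached as far as the arm can. A call with a gripper value outside its range is refused whole. The fingers move at their own pace and stop on an object; "squeeze" is the grip in N (left out, the last holds). Time passes only in rows, so rows that do not move let the fingers close. It gives the time, the measured TCP pose, the force, the opening and the grip force at its end, in the units of the state.
- env.get_obs(): the state, without advancing time (a new reading comes with each control period).
- env.snapshot(name): name is "scene" or "side" or "wrist"; returns (picture, depth): 480x640x3 uint8, red, green, blue; 480x640 float32, mm along the optical axis (not along the pixel's ray), 0 where there is no reading.
- env.calibration(name): a dict with "fx", "fy", "cx", "cy" (pixels), "distortion" ([k1, k2, p1, p2, k3] as OpenCV has them; the pictures are not rectified), "origin" and "orientation" of the camera in the world; the wrist camera has in their place "tool_from_camera" (4x4, takes a point from camera to tool coordinates, whose origin is the TCP and whose axes are the flange's). Camera axes: x right, y down, z forward; pixel columns grow to the right and rows downward; lengths in mm; the calibration is good to about 2 mm. A picture is of the moment at which its call begins: read the wrist's pose just before it. calibration takes no time and is no camera call.
- env.finish_job(): hands the job in; it is judged then, once.
The state is a dict: "clock": time; "joint_pos": joint angles; "dq": joint speeds; "tau": joint torques, N m; "position": TCP position; "tool_rot": TCP orientation; "ft_force": force on the tool from outside, world axes, zero at the start; "wrist_torque": the same for the moment, N m; "width": finger opening in mm; "finger_force": force on a finger pad.
Only numpy, scipy, OpenCV 4.12 (cv2) and the standard library are available. Lean on these libraries where they do the work, as an engineer would, in place of code of your own. Each camera call takes 0.05 s, during which the arm holds its last target. There are 200 camera calls.

TASK

The long spatula lies in the wooden tray with both ends caught, its blade under the spice board and its handle end under the narrow bridge, and it is longer than the opening between them. Take it by the handle, work it out through the opening by tilting it handle end first, without wrenching it against the boards, and hold it up level, all of it at least 20 cm above the worktop and touching nothing but the gripper. Leave the three spice jars standing undisturbed on their board, and finish while still holding the spatula there.

Things in the scene. Friction and masses are not known exactly. Their poses are not given: they have to be found in the camera images.
- tray: fixed wooden utensil tray, 432 x 212 mm outside, long along its x axis; origin at the centre of its underside, z up. Floor top z = 6 mm, inside x -210..210, y -100..100 mm, walls 6 mm thick and 58 mm high
- boards: the two fixed full-width boards (underside z = 58, top z = 66 mm) that cover the tray's ends: wide spice board x +50..+216 mm, narrow bridge x -216..-150 mm; the opening between them is 200 x 200 mm. Origin and axes are those of the tray
- spice_edge (a point): middle of the spice board's top edge at the opening (tray x = +50, z = 66 mm). A thin steel rail, top at tray z = 89 mm, stands round the outer part of the board from tray x = +100 mm
- bridge_edge (a point): middle of the narrow bridge's top edge at the opening (tray x = -150, z = 66 mm); at the start the spatula's handle end lies 5 to 50 mm under this bridge, and the spatula can be pushed on under the spice board
- spatula: kitchen turner 310 mm long, about 90 g, flat on the tray floor, nearly along the tray; origin at mid-length on its underside, x axis towards the blade, z up. Round black handle 19 mm thick, x -155..0 mm, its axis 10 mm above the underside; steel shank 6 mm thick, x 0..70 mm; flat steel blade 90 x 65 x 3 mm, x 65..155 mm. Centre of mass at x about -45 mm
- handle_end (a point): centre of the end face of the spatula's handle (x = -155 mm, z = 10 mm of the spatula)
- spatula_tip (a point): middle of the blade's front edge (x = +155 mm, z = 1.5 mm of the spatula)
- jar_a: small glass spice jar with screw lid, loose, 43 mm diameter, 85 mm tall, standing on the spice board near its outer end (tray x about 165 mm); origin at the centre of its underside
- jar_b: small glass spice jar with screw lid, loose, 43 mm diameter, 79 mm tall, standing on the spice board near its outer end (tray x about 165 mm); origin at the centre of its underside
- jar_c: small glass spice jar with screw lid, loose, 39 mm diameter, 85 mm tall, standing on the spice board near its outer end (tray x about 165 mm); origin at the centre of its underside
There are look-alikes about, which are no part of the job. Leave any blue look-alike of the jar_a alone.

How it is judged (in metres and radians):
On the way:
1. tilted in the opening: the handle end has come up through it while the blade tip is still below the boards (z of handle_end in the frame of tray above 0.08 m and z of spatula_tip in the frame of tray below 0.058 m), for 0.1 s.
At the end, for the whole second after the job is handed in: the fingers hold the spatula still (under 5 cm/s), handle end and blade tip both more than 18 cm above the worktop, its length level within 17 degrees (0.3 rad), touching neither tray, boards nor jars; the three jars upright within 0.2 rad and within 25 mm of where they stood (height (world z) of each of handle_end, spatula_tip above 0.18 m and angle between spatula's own x axis and vertical between 1.27 and 1.87 rad and contact force between the fingers and spatula above 1 N and contact force between spatula and tray below 0.1 N and contact force between spatula and boards below 0.1 N and contact force between spatula and jar_a below 0.1 N and contact force between spatula and jar_b below 0.1 N and contact force between spatula and jar_c below 0.1 N and linear speed of spatula below 0.05 m/s and angle between each of jar_a, jar_b, jar_c's own z axis and vertical below 0.2 rad and distance of each of jar_a, jar_b, jar_c from where it was at the start of the episode below 0.025 m); the arm keeps its last pose, push and grip.
It fails at once if the spatula is wrenched against the boards with over 15 N (contact force between spatula and boards above 15 N).
It fails at once if a spice jar is knocked over or pushed more than 40 mm (angle between any of jar_a, jar_b, jar_c's own z axis and vertical above 0.6 rad or distance of any of jar_a, jar_b, jar_c from where it was at the start of the episode above 0.04 m).
It also fails if it takes over 35 s, if anything falls off the work surface, if the arm or the gripper's body presses on something with over 40 N, if the wrist force passes 120 N, or if a joint passes its speed limit or range.

## Working session

There is one attempt and no reset: what is moved stays moved. The work goes in short steps, Python scripts to look and compute and a tool call to move; the robot and the scene stay as the last step left them, time stands still between calls to the robot, and variables do not carry over. Pictures are saved under pics/ and viewed, at most 10 in all, crops included, and the job is handed in when it is done.

Besides the shell and the picture viewer there is one more tool, called after ">>>" by a JSON object that holds its "api" and its "payload", one argument or row to a line. arm_command: Moves the arm, as the interface text tells. Its arguments: {"type":"object","properties":{"deltas":{"type":"array","items":{"type":"object","properties":{"slide":{"type":"array","items":{"type":"number"}},"roll":{"type":"number"},"claw":{"type":"number"}}}},"squeeze":{"type":"number"}},"required":["deltas"]}

```bash
mkdir -p pics; ls
python3 - <<'E'
from bench import env
import cv2,numpy as np
print(env.get_obs(), env.tip_reach)
for n in("scene","side"):
    p,d=env.snapshot(n); cv2.imwrite(f"pics/{n}.png",p[:,:,::-1]); np.save(f"pics/{n}.npy",d); print(env.calibration(n))
print(env.calibration("wrist"))
E
```

```text
pics
{'clock': 0.0, 'joint_pos': array([ 0.03380187,  0.69000336, -0.19452686,  1.56634636,  0.1573107 ,
        0.90245786, -0.21508495]), 'dq': array([ 0.00094725, -0.0013116 ,  0.00070654, -0.0021573 ,  0.00174078,
       -0.00029229,  0.00021619]), 'tau': array([ 3.38560185e-04, -5.27571630e+01, -1.26686912e+00, -1.53434461e+01,
       -5.26333472e-02,  6.56995355e-03,  1.65937727e-04]), 'position': array([ 6.24389950e+02, -4.29069755e-02,  2.45897614e+02]), 'tool_rot': array([ 7.07066024e-01,  7.07146949e-01, -6.86586263e-04, -5.98311617e-04]), 'ft_force': array([ 0.03134247,  0.17891342, -0.51785118]), 'wrist_torque': array([-0.02642604, -0.02890894,  0.00313327]), 'finger_force': 0.0, 'width': 88.1912633163226} 8.0
{'fx': 464.1565055659568, 'fy': 464.1565055659568, 'cx': 325.45805939641093, 'cy': 242.10339198975296, 'distortion': array([-0.11162787,  0.        ,  0.        ,  0.        ,  0.        ]), 'origin': array([1069.2611743 ,  -92.82467358,  873.66905067]), 'orientation': array([ 0.57953752,  0.74247839, -0.26527375, -0.20613572])}
{'fx': 521.8480559143368, 'fy': 521.8480559143368, 'cx': 327.1366814541498, 'cy': 244.7343185868803, 'distortion': array([0.01740508, 0.        , 0.        , 0.        , 0.        ]), 'origin': array([ 793.12107207,  316.26982388, 1056.94162538]), 'orientation': array([ 0.26792178,  0.91914   , -0.27780034, -0.07890846])}
{'fx': 338.64460175658587, 'fy': 338.64460175658587, 'cx': 315.28895668623994, 'cy': 245.9206282379749, 'distortion': array([-0.0222457,  0.       ,  0.       ,  0.       ,  0.       ]), 'tool_from_camera': array([[-9.81309991e-04, -9.62987188e-01, -2.69545383e-01,
         6.93435204e+01],
       [ 9.99999431e-01, -1.05745946e-03,  1.37307048e-04,
        -2.03623187e-01],
       [-4.17258244e-04, -2.69545095e-01,  9.62987678e-01,
        -1.38329328e+02],
       [ 0.00000000e+00,  0.00000000e+00,  0.00000000e+00,
         1.00000000e+00]])}
```

View pics/scene.png

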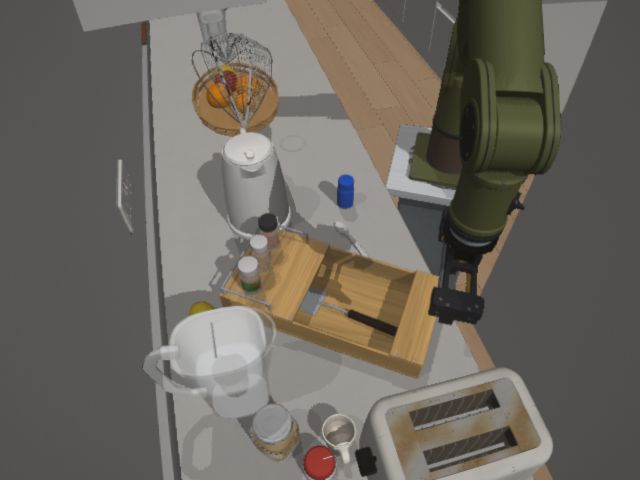

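View pics/side.png

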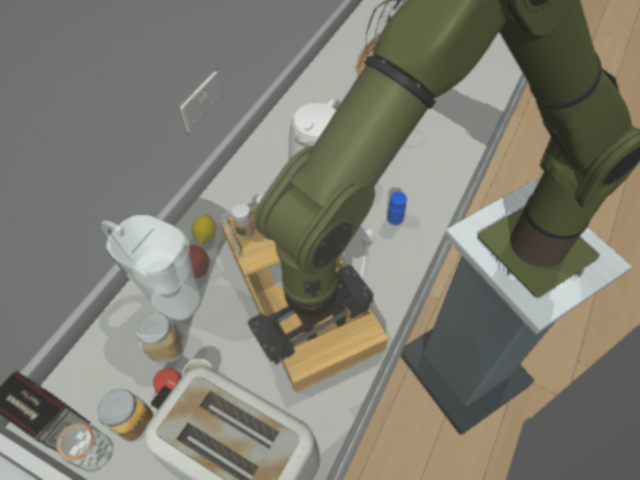

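The scene view shows the tray: spice board at the left with three jars (268,230), (260,252), (249,272), the spatula's blade at (313,302), its handle from (348,314) to (396,332), and the bridge at about (415,325). A blue look-alike jar is at (346,192), off the board, so I'll leave it alone. The side view is mostly hidden by the arm. Next I'll enlarge the scene crop.

Run:
```python
import cv2
p=cv2.imread("pics/scene.png")[215:375,210:450]
cv2.imwrite("pics/crop.png",cv2.resize(p,None,fx=3.3333,fy=3.3333,interpolation=cv2.INTER_CUBIC))
```

```text
(no output)
```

View pics/crop.png

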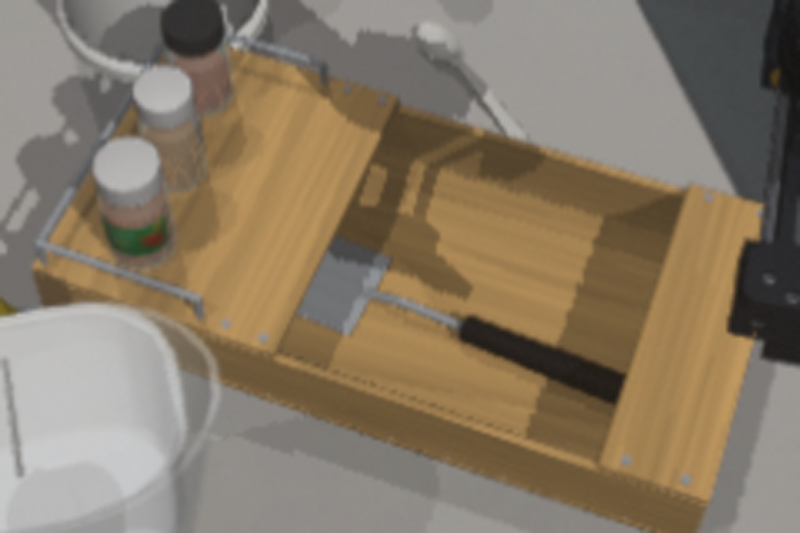

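The crop shows the spice edge corners at (397,98) and (277,352), and the bridge edge corners at (688,188) and (605,465). The handle runs from (465,329) to the bridge at (620,385), and the blade's back edge is at (390,260) to (347,333).

```bash
cat > h.py <<'E'
from bench import env
import cv2,numpy as np
from scipy.spatial.transform import Rotation as R
def ray(n,uv,z,pose=None):
    c=env.calibration(n); K=np.array([[c['fx'],0,c['cx']],[0,c['fy'],c['cy']],[0,0,1]])
    p=cv2.undistortPoints(np.array([[uv]],float),K,c['distortion'])[0,0]; v=np.array([*p,1])
    if n=="wrist":
        T=c['tool_from_camera']; Rm=R.from_quat(pose['tool_rot']).as_matrix(); o=pose['position']+Rm@T[:3,3]; v=Rm@T[:3,:3]@v
    else: o=c['origin']; v=R.from_quat(c['orientation']).as_matrix()@v
    return o+v*(z-o[2])/v[2]
E
python3 - <<'E'
from h import *
d=np.load("pics/scene.npy")
f=lambda x,y,z:ray("scene",(210+x/3.3333,215+y/3.3333),z).round(1)
P={}
for k,a in dict(spL=(397,98,66),spR=(277,352,66),brL=(688,188,66),brR=(605,465,66),junc=(465,329,16),hbr=(620,385,16),b1=(390,260,9),b2=(347,333,9),jarA=(138,262,66),jarB=(180,190,66),jarC=(213,115,66)).items(): P[k]=f(*a);print(k,P[k],)
s=(P['spL']+P['spR'])/2;b=(P['brL']+P['brR'])/2
x=s-b;print(s,b,np.linalg.norm(x),np.linalg.norm(P['spL']-P['spR']),np.degrees(np.arctan2(x[1],x[0])))
h=P['junc']-P['hbr'];print(np.degrees(np.arctan2(h[1],h[0])),np.linalg.norm(h))
# depth check
c=env.calibration("scene")
for u,v in((300,255),(420,300)):
    print(d[v,u])
E
```

```text
spL [ 433.7 -245.    66. ]
spR [ 639.6 -267.8   66. ]
brL [460.7 -45.4  66. ]
brR [665.1 -66.7  66. ]
junc [ 567.8 -167.1   16. ]
hbr [584.1 -64.7  16. ]
b1 [ 524.2 -227.2    9. ]
b2 [ 584.9 -240.6    9. ]
jarA [ 599.8 -369.7   66. ]
jarB [ 541.2 -362.    66. ]
jarC [ 477.6 -360.5   66. ]
[ 536.65 -256.4    66.  ] [562.9  -56.05  66.  ] 202.06232949265922 207.15851418660063 -97.46441526561046
-99.04444379903626 103.68919905178167
1023.57556
946.4492
```

>>> {"api": "arm_command", "payload": {
  "deltas": [
    {"slide": [-0.02, -0.011, 0.02]},
    {"slide": [-0.022, -0.011, 0.02]},
    {"slide": [-0.022, -0.011, 0.02]},
    {"slide": [-0.022, -0.011, 0.02]},
    {"slide": [0, 0, 0], "roll": 0.08, "claw": 0.06},
    {"slide": [0, 0, 0], "roll": 0.086, "claw": 0.06},
    {"slide": [0, 0, 0], "claw": 0.06},
    {"slide": [0, 0, 0], "claw": 0.06}
  ],
  "squeeze": 4
}}

```text
schema error: expected keys slide, roll, claw
```

Run:
```python
from h import *
o=env.get_obs(); p,d=env.snapshot("wrist"); cv2.imwrite("pics/w1.png",p[:,:,::-1]); np.savez("pics/w1.npz",d=d,p=o['position'],q=o['tool_rot'])
print(o['clock'],o['position'],o['tool_rot'],o['width'])
```

```text
0.1 [ 6.24449846e+02 -3.19696460e-02  2.45990984e+02] [ 7.07084633e-01  7.07128436e-01 -6.31027606e-04 -5.46314210e-04] 88.11543978498543
```

View pics/w1.png

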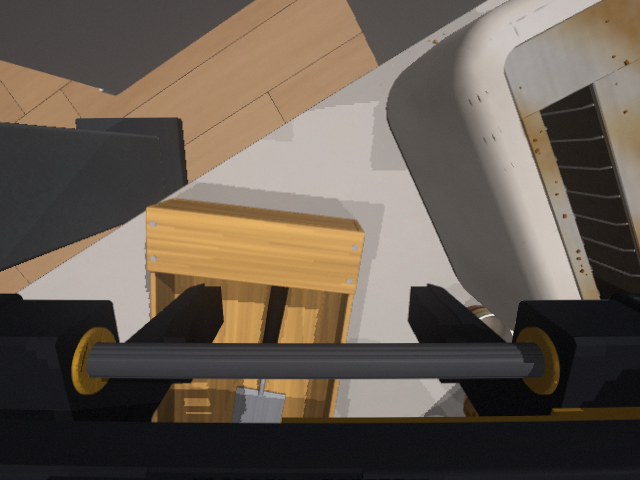

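The move was refused because every key is required. This wrist view is from the start pose. It shows the bridge edge from (147,270) to (353,293), the handle leaving it at (278,288) and the blade's back edge at (260,391). The toaster stands to the right.

Run:
```python
from h import *
w=np.load("pics/w1.npz"); o={'position':w['p'],'tool_rot':w['q']}
for a in((147,270,66),(353,293,66),(147,207,66),(363,233,66),(278,288,16),(268,340,16),(260,391,9)): print(a,ray("wrist",a[:2],a[2],o).round(1))
```

```text
(147, 270, 66) [455.3 -44.8  66. ]
(353, 293, 66) [662.3 -69.5  66. ]
(147, 207, 66) [463.9  18.7  66. ]
(363, 233, 66) [670.1  -6.9  66. ]
(278, 288, 16) [580.2 -85.   16. ]
(268, 340, 16) [ 565.7 -153.7   16. ]
(260, 391, 9) [ 551.  -233.9    9. ]
```

>>> {"api": "arm_command", "payload": {
  "deltas": [
    {"slide": [-0.02, -0.011, 0.02], "roll": 0, "claw": 0.06},
    {"slide": [-0.022, -0.011, 0.02], "roll": 0, "claw": 0.06},
    {"slide": [-0.022, -0.011, 0.02], "roll": 0, "claw": 0.06},
    {"slide": [-0.022, -0.011, 0.02], "roll": 0, "claw": 0.06},
    {"slide": [0, 0, 0], "roll": 0.08, "claw": 0.06},
    {"slide": [0, 0, 0], "roll": 0.086, "claw": 0.06},
    {"slide": [0, 0, 0], "roll": 0, "claw": 0.06}
  ],
  "squeeze": 4
}}

```text
clock: 1.02
position: [580.9, -85.9, 166.5]
tool_rot: [0.763, 0.646, -0.0, -0.0]
ft_force: [0.2, 0.3, 0.3]
width: 60.2
finger_force: 0.0
```

>>> {"api": "arm_command", "payload": {
  "deltas": [
    {"slide": [0, 0, 0.03], "roll": 0.02, "claw": 0.06},
    {"slide": [0, 0, 0.03], "roll": 0, "claw": 0.06},
    {"slide": [0, 0, 0.03], "roll": 0, "claw": 0.06},
    {"slide": [0, 0, 0.025], "roll": 0, "claw": 0.06},
    {"slide": [0, 0, 0.018], "roll": 0, "claw": 0.06},
    {"slide": [0, 0, 0.01], "roll": 0, "claw": 0.06},
    {"slide": [0, 0, 0.005], "roll": 0, "claw": 0.06},
    {"slide": [0, 0, 0], "roll": 0, "claw": 0.04},
    {"slide": [0, 0, 0], "roll": 0, "claw": 0.02},
    {"slide": [0, 0, 0], "roll": 0, "claw": 0.01},
    {"slide": [0, 0, 0], "roll": 0, "claw": 0.005},
    {"slide": [0, 0, 0], "roll": 0, "claw": 0.005}
  ],
  "squeeze": 4
}}

```text
clock: 2.52
position: [581.2, -86.0, 19.0]
tool_rot: [0.77, 0.638, 0.0, 0.0]
ft_force: [0.1, -0.8, 1.6]
width: 18.8
finger_force: 4.0
```

>>> {"api": "arm_command", "payload": {
  "deltas": [
    {"slide": [-0.01, 0, 0], "roll": 0, "claw": 0.005},
    {"slide": [-0.013, 0, 0], "roll": 0, "claw": 0.005},
    {"slide": [-0.013, 0, 0], "roll": 0, "claw": 0.005},
    {"slide": [-0.013, 0, 0], "roll": 0, "claw": 0.005},
    {"slide": [-0.013, 0, 0], "roll": 0, "claw": 0.005},
    {"slide": [0, 0, 0], "roll": 0, "claw": 0.005},
    {"slide": [0, 0, 0], "roll": 0, "claw": 0.06},
    {"slide": [0, 0, 0], "roll": 0, "claw": 0.06}
  ],
  "squeeze": 4
}}

```text
clock: 3.52
position: [568.9, -146.8, 18.2]
tool_rot: [0.77, 0.638, -0.001, -0.0]
ft_force: [-0.0, 0.8, 0.7]
width: 36.8
finger_force: 0.0
```

Run:
```python
from h import *
o=env.get_obs(); p,d=env.snapshot("scene"); cv2.imwrite("pics/s2.png",cv2.resize(p[215:375,210:450,::-1],None,fx=3.3333,fy=3.3333,interpolation=cv2.INTER_CUBIC))
print(o['clock'],o['position'],o['tool_rot'],o['width'])
```

```text
3.525 [ 568.88178748 -146.81230146   18.20642199] [ 7.69634637e-01  6.38484096e-01 -5.91382284e-04 -4.85301170e-04] 36.84768423429541
```

View pics/s2.png

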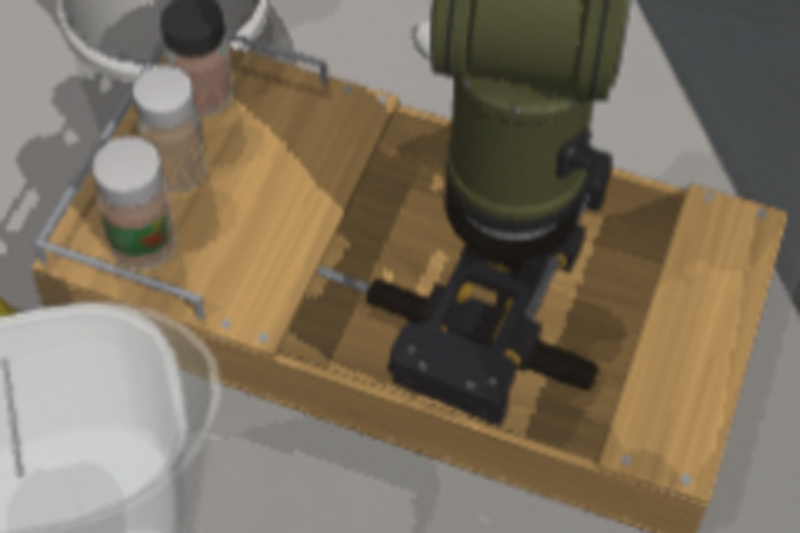

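The spatula is pushed on, and its handle end at (590,372) is clear of the bridge edge. The jars haven't moved. I'll regrip 28 mm further back, then lift so that it pivots passively.

>>> {"api": "arm_command", "payload": {
  "deltas": [
    {"slide": [0.014, 0, 0], "roll": 0, "claw": 0.045},
    {"slide": [0.014, 0, 0], "roll": 0, "claw": 0.045},
    {"slide": [0, 0, 0], "roll": 0, "claw": 0.02},
    {"slide": [0, 0, 0], "roll": 0, "claw": 0.005},
    {"slide": [0, 0, 0], "roll": 0, "claw": 0.005},
    {"slide": [0, 0, 0], "roll": 0, "claw": 0.005},
    {"slide": [0, 0, -0.005], "roll": 0, "claw": 0.005},
    {"slide": [0, 0, -0.005], "roll": 0, "claw": 0.005},
    {"slide": [0, 0, -0.005], "roll": 0, "claw": 0.005},
    {"slide": [0, 0, 0], "roll": 0, "claw": 0.005}
  ],
  "squeeze": 4
}}

```text
clock: 4.82
position: [575.1, -119.4, 34.3]
tool_rot: [0.77, 0.638, 0.0, 0.0]
ft_force: [-0.1, 0.0, -0.6]
width: 18.9
finger_force: 4.0
```

Run:
```python
from h import *
o=env.get_obs(); p,d=env.snapshot("wrist"); cv2.imwrite("pics/w3.png",p[:,:,::-1])
q,e=env.snapshot("scene"); cv2.imwrite("pics/s3.png",np.hstack([cv2.resize(q[200:400,200:460,::-1],(780,600))]))
print(o['clock'],o['position'],o['ft_force'],o['wrist_torque'],o['finger_force'])
# toaster points from scene depth
c=env.calibration("scene"); Rm=R.from_quat(c['orientation']).as_matrix()
K=np.array([[c['fx'],0,c['cx']],[0,c['fy'],c['cy']],[0,0,1]])
v,u=np.mgrid[0:480:2,0:640:2]; uv=np.stack([u.ravel(),v.ravel()],1).astype(float)
n=cv2.undistortPoints(uv[:,None],K,c['distortion'])[:,0]; z=e[::2,::2].ravel()
P=(np.c_[n,np.ones(len(n))]*z[:,None])@Rm.T+c['origin']; P=P[z>0]
for lo in(80,120,160,200):
    m=(P[:,2]>lo)&(P[:,0]>640)&(P[:,0]<1000)&(P[:,1]>-150)&(P[:,1]<300); 
    if m.any(): print(lo,m.sum(),P[m].min(0).round(),P[m].max(0).round())
```

```text
4.825 [ 575.12502391 -119.426746     34.31572258] [-0.0856613   0.00940549 -0.61524709] [ 0.03574806  0.02601853 -0.00269177] 4.00021567940712
80 4384 [ 641. -150.   80.] [912. 188. 192.]
120 4015 [ 641. -150.  120.] [912. 188. 192.]
160 3281 [704. -89. 160.] [912. 188. 192.]
```

View pics/s3.png

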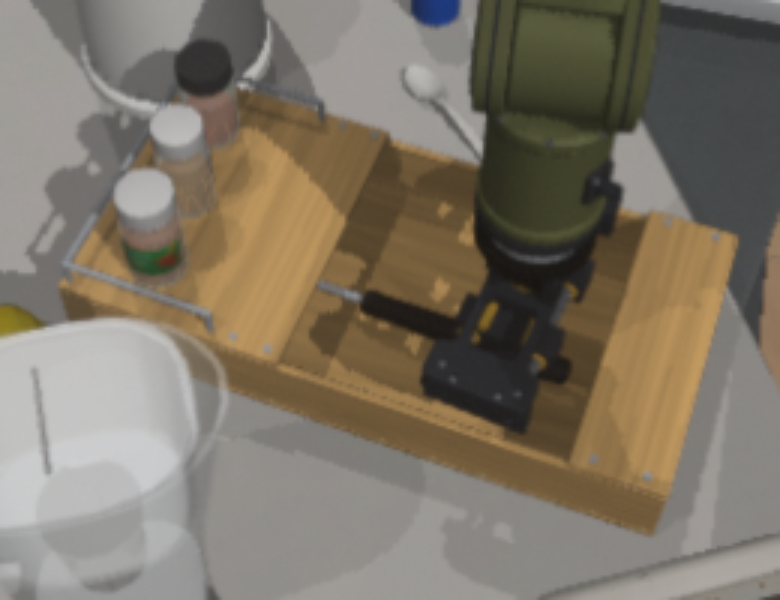

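The handle is gripped near its end, which is at (567,370). I'll measure the tilt from depth and lift a bit further.

>>> {"api": "arm_command", "payload": {
  "deltas": [
    {"slide": [-0.001, 0, -0.006], "roll": 0, "claw": 0.005},
    {"slide": [-0.001, 0, -0.006], "roll": 0, "claw": 0.005},
    {"slide": [-0.001, 0, -0.006], "roll": 0, "claw": 0.005},
    {"slide": [0, 0, 0], "roll": 0, "claw": 0.005}
  ],
  "squeeze": 4
}}

```text
clock: 5.42
position: [574.6, -122.7, 52.4]
tool_rot: [0.77, 0.638, 0.0, 0.001]
ft_force: [-0.0, 0.0, -1.1]
width: 18.8
finger_force: 4.0
```

```bash
cat >> h.py <<'E'
def cloud(n):
    o=env.get_obs(); p,d=env.snapshot(n); c=env.calibration(n)
    K=np.array([[c['fx'],0,c['cx']],[0,c['fy'],c['cy']],[0,0,1]])
    v,u=np.mgrid[0:480,0:640]
    m=cv2.undistortPoints(np.stack([u.ravel(),v.ravel()],1).astype(float)[:,None],K,c['distortion'])[:,0]
    P=(np.c_[m,np.ones(len(m))]*d.ravel()[:,None])@R.from_quat(c['orientation']).as_matrix().T+c['origin']
    return o,p,P.reshape(480,640,3),d
u0=np.array([-.119,-.993]); v0=np.array([.993,-.119]); O=np.array([543.7,-205.8])
def tray(P): q=P[...,:2]-O; return np.stack([q@u0,q@v0,P[...,2]],-1)
def handle(n="scene"):
    "top profile of the spatula in the tray frame: x, y, z by 10 mm bins ahead of the gripper"
    o,p,P,d=cloud(n); t=tray(P); g=tray(o['position'][None])[0]
    m=(d>0)&(p.max(2)<75)&(abs(t[...,1]-g[1])<25)&(t[...,0]>g[0]-60)&(t[...,0]<g[0]+130)&(t[...,2]<g[2]+50)&((p.max(2).astype(int)-p.min(2))<25)
    q=t[m]; print("clock",o['clock'],"grip tray",g.round(1),"F",o['ft_force'].round(1),"fing",round(o['finger_force'],1),"w",round(o['width'],1))
    for x in np.arange(g[0]-60,g[0]+130,10):
        s=q[(q[:,0]>=x)&(q[:,0]<x+10)]
        if len(s)>3: print(round(x-g[0]+5),len(s),np.median(s,0).round(1))
    return o,p,t,d
E
python3 - <<'E'
from h import *
handle()
E
```

```text
clock 5.425 grip tray [-86.2  20.8  52.4] F [-0.   0.  -1.1] fing 4.0 w 18.8
-35 40 [-120.6   26.5   59.7]
-25 21 [-113.6   30.4   54.5]
45 7 [-37.8  20.   53.9]
55 28 [-30.7  20.8  51.3]
65 39 [-21.4  21.   49.2]
75 38 [-11.5  20.3  46.6]
85 34 [-1.7 19.6 45.4]
95 36 [ 8.8 18.4 44. ]
105 35 [18.6 18.  42.2]
115 17 [26.7 16.9 41.2]
```

Passive pivoting works: the slope is about 7° and the tip is on the floor. I'll go on to about 14°, hold, and then measure.

>>> {"api": "arm_command", "payload": {
  "deltas": [
    {"slide": [0, 0, -0.006], "roll": 0, "claw": 0.005},
    {"slide": [0, 0, -0.006], "roll": 0, "claw": 0.005},
    {"slide": [0.001, 0, -0.006], "roll": 0, "claw": 0.005},
    {"slide": [0.002, 0, -0.006], "roll": 0, "claw": 0.005},
    {"slide": [0.004, 0, -0.006], "roll": 0, "claw": 0.005},
    {"slide": [0.004, 0, -0.003], "roll": 0, "claw": 0.005},
    {"slide": [0, 0, 0], "roll": 0, "claw": 0.005},
    {"slide": [0, 0, 0], "roll": 0, "claw": 0.005}
  ],
  "squeeze": 4
}}

```text
clock: 6.48
position: [576.1, -111.5, 84.6]
tool_rot: [0.77, 0.638, -0.0, -0.0]
ft_force: [0.1, -0.3, -0.4]
width: 18.9
finger_force: 4.0
```

Run:
```python
from h import *
handle()
```

```text
clock 6.475 grip tray [-97.5  21.   84.6] F [ 0.1 -0.3 -0.4] fing 4.0 w 18.9
-35 35 [-131.4   27.8   95.4]
-25 16 [-124.9   30.7   90.7]
45 6 [-49.2  18.3  79.4]
55 19 [-40.   18.2  76.4]
65 38 [-33.   21.5  72.7]
75 36 [-22.7  21.3  68.9]
85 36 [-13.2  19.7  67.2]
95 34 [-2.5 18.6 63.9]
105 35 [ 7.5 18.2 60.7]
115 11 [13.9 17.1 60.1]
```

>>> {"api": "arm_command", "payload": {
  "deltas": [
    {"slide": [0.01, -0.001, -0.004], "roll": 0, "claw": 0.005},
    {"slide": [0.01, -0.002, -0.004], "roll": 0, "claw": 0.005},
    {"slide": [0.01, -0.002, -0.0035], "roll": 0, "claw": 0.005},
    {"slide": [0.01, -0.002, -0.0035], "roll": 0, "claw": 0.005},
    {"slide": [0.01, -0.002, -0.0035], "roll": 0, "claw": 0.005},
    {"slide": [0.01, -0.002, -0.0035], "roll": 0, "claw": 0.005},
    {"slide": [0.01, -0.002, -0.003], "roll": 0, "claw": 0.005},
    {"slide": [0, 0, 0], "roll": 0, "claw": 0.005}
  ],
  "squeeze": 5
}}

```text
clock: 7.52
position: [576.6, -38.9, 110.0]
tool_rot: [0.769, 0.639, 0.0, -0.0]
ft_force: [0.1, -0.1, -1.1]
width: 18.8
finger_force: 5.0
```

Run:
```python
from h import *
o,p,t,d=handle(); cv2.imwrite("pics/s4.png",cv2.resize(p[200:400,200:460,::-1],(780,600)))
```

```text
clock 7.525 grip tray [-169.7   12.8  110. ] F [ 0.1 -0.1 -1.1] fing 5.0 w 18.8
-35 17 [-204.6   19.1  122.1]
45 19 [-121.7   13.    98.9]
55 45 [-114.6   14.7   95. ]
65 44 [-104.6   13.6   90.6]
75 40 [-94.6  13.1  86.5]
85 39 [-85.1  12.8  83. ]
95 39 [-74.6  11.2  79.8]
105 34 [-65.   11.3  75.9]
```

View pics/s4.png

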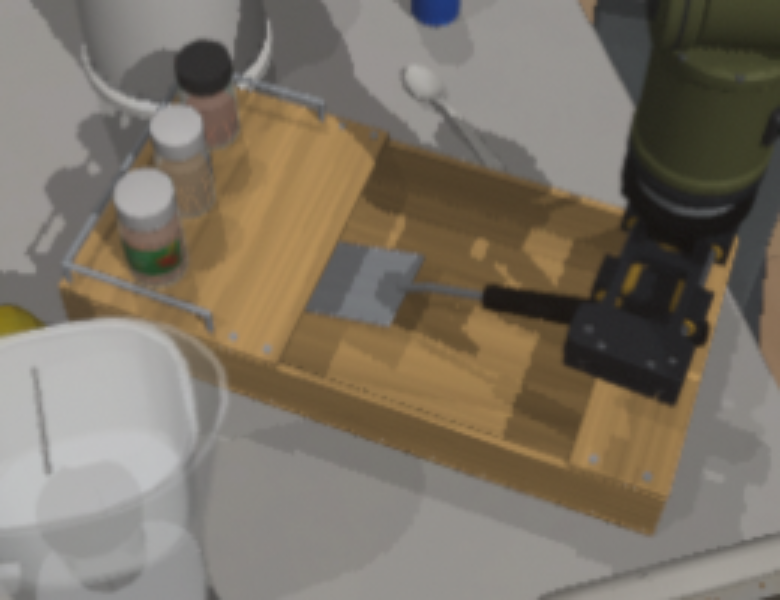

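The blade is visible at (365,283), with its tip still about 40 mm under the spice board. The jars are fine. I'll pull it clear, then firm the grip and lift.

>>> {"api": "arm_command", "payload": {
  "deltas": [
    {"slide": [0.01, -0.002, -0.004], "roll": 0, "claw": 0.005},
    {"slide": [0.01, -0.002, -0.004], "roll": 0, "claw": 0.005},
    {"slide": [0.01, -0.002, -0.004], "roll": 0, "claw": 0.005},
    {"slide": [0.01, -0.002, -0.004], "roll": 0, "claw": 0.005},
    {"slide": [0.01, -0.002, -0.004], "roll": 0, "claw": 0.005},
    {"slide": [0.01, -0.002, -0.004], "roll": 0, "claw": 0.005},
    {"slide": [0.005, 0, -0.002], "roll": 0, "claw": 0.005},
    {"slide": [0, 0, 0], "roll": 0, "claw": 0.0}
  ],
  "squeeze": 5
}}

```text
clock: 8.57
position: [576.8, 26.2, 135.9]
tool_rot: [0.77, 0.639, 0.0, 0.0]
ft_force: [-0.3, -1.3, -1.2]
width: 18.9
finger_force: 5.0
```

>>> {"api": "arm_command", "payload": {
  "deltas": [
    {"slide": [0, 0, 0], "roll": 0, "claw": 0.0},
    {"slide": [0, 0, 0], "roll": 0, "claw": 0.0},
    {"slide": [0, 0, -0.005], "roll": 0, "claw": 0.0},
    {"slide": [0, 0, -0.008], "roll": 0, "claw": 0.0},
    {"slide": [0, 0, -0.008], "roll": 0, "claw": 0.0},
    {"slide": [0, 0, -0.008], "roll": 0, "claw": 0.0},
    {"slide": [0, 0, 0], "roll": 0, "claw": 0.0}
  ],
  "squeeze": 40
}}

```text
clock: 9.45
position: [577.2, 25.8, 165.7]
tool_rot: [0.77, 0.638, 0.001, 0.0]
ft_force: [-0.0, -0.6, -1.1]
width: 18.1
finger_force: 40.0
```

Run:
```python
from h import *
o,p,t,d=handle(); cv2.imwrite("pics/s5.png",cv2.resize(p[200:400,200:460,::-1],(780,600)))
```

```text
clock 9.45 grip tray [-234.     5.7  165.7] F [-0.  -0.6 -1.1] fing 40.0 w 18.1
35 16 [-195.6    8.8  153.4]
45 51 [-189.3    9.3  148.8]
55 50 [-178.9    8.   144.4]
65 46 [-169.     7.3  139.6]
75 46 [-158.7    6.3  133.9]
85 45 [-149.3    5.   128.3]
95 46 [-138.9    4.5  123.3]
105 25 [-130.8    2.6  120.6]
```

View pics/s5.png

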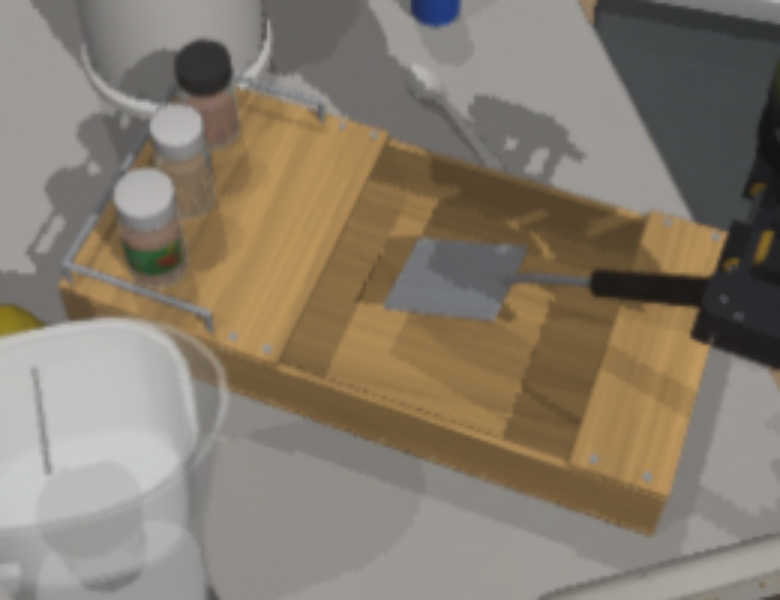

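The spatula is free of the boards, tilted about 27° with its tip near tray x of 13 mm and z of 38 mm. I'll lift over the spice edge and rest the blade on the empty front part of the spice board, so lowering levels it about the loose grip.

>>> {"api": "arm_command", "payload": {
  "deltas": [
    {"slide": [0, 0, -0.01], "roll": 0, "claw": 0.0},
    {"slide": [0, 0, -0.012], "roll": 0, "claw": 0.0},
    {"slide": [0, 0, -0.012], "roll": 0, "claw": 0.0},
    {"slide": [0, 0, -0.012], "roll": 0, "claw": 0.0},
    {"slide": [-0.01, 0, 0], "roll": 0, "claw": 0.0},
    {"slide": [-0.014, 0, 0], "roll": 0, "claw": 0.0},
    {"slide": [-0.014, 0, 0], "roll": 0, "claw": 0.0},
    {"slide": [-0.014, 0, 0], "roll": 0, "claw": 0.0},
    {"slide": [0, 0, 0], "roll": 0, "claw": 0.0}
  ],
  "squeeze": 40
}}

```text
clock: 10.62
position: [566.5, -27.5, 210.5]
tool_rot: [0.771, 0.637, -0.001, 0.0]
ft_force: [-0.6, 1.4, -0.8]
width: 18.4
finger_force: 40.0
```

Run:
```python
from h import *
o,p,t,d=handle(); cv2.imwrite("pics/s6.png",cv2.resize(p[200:400,200:460,::-1],(780,600)))
```

```text
clock 10.625 grip tray [-179.7    1.5  210.5] F [-0.6  1.4 -0.8] fing 40.0 w 18.4
-35 14 [-215.3    3.7  221.4]
-5 4 [-185.8  -14.1  250.6]
45 16 [-131.1    3.2  191.8]
55 50 [-125.     3.7  188. ]
65 51 [-114.9    3.1  182.9]
75 43 [-104.5    1.5  177.7]
85 49 [-94.7   0.9 172.6]
95 42 [-8.440e+01 -1.000e-01  1.685e+02]
105 25 [-76.5  -1.4 165.1]
```

View pics/s6.png

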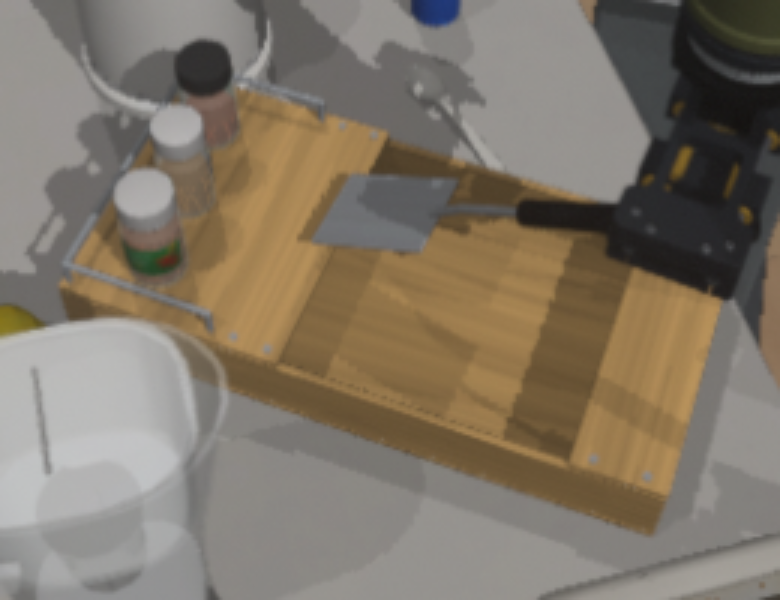

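The blade tip is over the spice board at about (320,210) in the crop, well short of the jars. I'll lower it to touch, loosen, and then lower it level.

>>> {"api": "arm_command", "payload": {
  "deltas": [
    {"slide": [0, 0, 0.006], "roll": 0, "claw": 0.0},
    {"slide": [0, 0, 0.006], "roll": 0, "claw": 0.0},
    {"slide": [0, 0, 0], "roll": 0, "claw": 0.0}
  ],
  "squeeze": 40
}}

```text
clock: 11.05
position: [566.5, -24.8, 198.0]
tool_rot: [0.769, 0.639, -0.001, -0.001]
ft_force: [-0.5, 0.0, -0.4]
width: 18.1
finger_force: 40.0
```

>>> {"api": "arm_command", "payload": {
  "deltas": [
    {"slide": [0, 0, 0], "roll": 0, "claw": 0.0},
    {"slide": [0, 0, 0], "roll": 0, "claw": 0.0},
    {"slide": [0.002, 0, 0.006], "roll": 0, "claw": 0.0},
    {"slide": [0.002, 0, 0.006], "roll": 0, "claw": 0.0},
    {"slide": [0.002, 0, 0.006], "roll": 0, "claw": 0.0},
    {"slide": [0.002, 0, 0.006], "roll": 0, "claw": 0.0},
    {"slide": [0, 0, 0], "roll": 0, "claw": 0.0}
  ],
  "squeeze": 4
}}

```text
clock: 11.92
position: [568.2, -17.2, 174.1]
tool_rot: [0.77, 0.639, -0.0, -0.0]
ft_force: [0.2, 0.5, 0.3]
width: 18.9
finger_force: 4.0
```

Run:
```python
from h import *
handle()
```

```text
clock 11.925 grip tray [-190.2    1.9  174.1] F [0.2 0.5 0.3] fing 4.0 w 18.9
-35 4 [-226.6    5.3  184.6]
45 33 [-143.5    3.6  159.9]
55 54 [-135.5    3.5  157.6]
65 49 [-125.4    2.9  153. ]
75 46 [-115.     2.5  149.5]
85 43 [-104.9    1.8  144.6]
95 39 [-94.7   0.6 141.1]
105 36 [-85.7   0.2 138.3]
```

Levelling works, now at 20°. I'll continue.

>>> {"api": "arm_command", "payload": {
  "deltas": [
    {"slide": [0, 0, 0.007], "roll": 0, "claw": 0.0},
    {"slide": [0, 0, 0.008], "roll": 0, "claw": 0.0},
    {"slide": [0, 0, 0.008], "roll": 0, "claw": 0.0},
    {"slide": [0, 0, 0.008], "roll": 0, "claw": 0.0},
    {"slide": [0, 0, 0.008], "roll": 0, "claw": 0.0},
    {"slide": [0, 0, 0.008], "roll": 0, "claw": 0.0},
    {"slide": [0, 0, 0.008], "roll": 0, "claw": 0.0},
    {"slide": [0, 0, 0.008], "roll": 0, "claw": 0.0},
    {"slide": [0, 0, 0.007], "roll": 0, "claw": 0.0},
    {"slide": [0, 0, 0], "roll": 0, "claw": 0.0}
  ],
  "squeeze": 4
}}

```text
clock: 13.22
position: [568.1, -17.6, 104.1]
tool_rot: [0.77, 0.638, -0.0, -0.0]
ft_force: [0.4, -0.3, -0.3]
width: 18.8
finger_force: 4.0
```

Run:
```python
from h import *
handle()
```

```text
clock 13.225 grip tray [-189.8    1.8  104.1] F [ 0.4 -0.3 -0.3] fing 4.0 w 18.8
-35 12 [-226.3    9.6  109.8]
35 5 [-150.8   -0.8  106.2]
45 40 [-144.1    3.5  103.8]
55 46 [-134.8    3.5  102.4]
65 46 [-124.9    2.2  100.8]
75 42 [-114.8    2.   100.9]
85 42 [-105.3    1.    99.3]
95 40 [-94.8   0.4  98. ]
105 39 [-84.7   0.5  98.1]
115 20 [-77.9  -0.5  95.7]
```

>>> {"api": "arm_command", "payload": {
  "deltas": [
    {"slide": [0, 0, 0.006], "roll": 0, "claw": 0.0},
    {"slide": [0, 0, 0.006], "roll": 0, "claw": 0.0},
    {"slide": [0, 0, 0], "roll": 0, "claw": 0.0}
  ],
  "squeeze": 4
}}

```text
clock: 13.65
position: [568.1, -17.5, 92.2]
tool_rot: [0.77, 0.638, -0.0, -0.0]
ft_force: [-0.5, 0.1, -1.0]
width: 19.1
finger_force: 4.0
```

>>> {"api": "arm_command", "payload": {
  "deltas": [
    {"slide": [0, 0, 0], "roll": 0, "claw": 0.0},
    {"slide": [0, 0, 0], "roll": 0, "claw": 0.0},
    {"slide": [0, 0, -0.005], "roll": 0, "claw": 0.0},
    {"slide": [0, 0, -0.01], "roll": 0, "claw": 0.0},
    {"slide": [0, 0, -0.014], "roll": 0, "claw": 0.0},
    {"slide": [0, 0, -0.016], "roll": 0, "claw": 0.0},
    {"slide": [0, 0, -0.018], "roll": 0, "claw": 0.0},
    {"slide": [0, 0, -0.018], "roll": 0, "claw": 0.0},
    {"slide": [0, 0, -0.018], "roll": 0, "claw": 0.0},
    {"slide": [0, 0, -0.018], "roll": 0, "claw": 0.0},
    {"slide": [0, 0, -0.018], "roll": 0, "claw": 0.0},
    {"slide": [0, 0, -0.018], "roll": 0, "claw": 0.0},
    {"slide": [0, 0, -0.018], "roll": 0, "claw": 0.0},
    {"slide": [0, 0, -0.012], "roll": 0, "claw": 0.0},
    {"slide": [0, 0, -0.006], "roll": 0, "claw": 0.0},
    {"slide": [0, 0, 0], "roll": 0, "claw": 0.0},
    {"slide": [0, 0, 0], "roll": 0, "claw": 0.0},
    {"slide": [0, 0, 0], "roll": 0, "claw": 0.0}
  ],
  "squeeze": 55
}}

```text
clock: 15.9
position: [568.2, -17.5, 281.2]
tool_rot: [0.77, 0.638, -0.0, -0.0]
ft_force: [0.8, 0.1, -1.2]
width: 17.6
finger_force: 55.0
```

Run:
```python
from h import *
o,p,t,d=handle(); cv2.imwrite("pics/s7.png",p[60:400,100:560,::-1])
```

```text
clock 15.9 grip tray [-189.9    1.9  281.2] F [ 0.8  0.1 -1.2] fing 55.0 w 17.6
-35 9 [-226.9    8.3  282. ]
-5 6 [-194.3  -14.3  326.5]
5 5 [-185.2  -14.7  327. ]
45 42 [-142.8    4.7  280.9]
55 65 [-134.9    4.3  280.6]
65 62 [-124.8    4.   280.1]
75 59 [-114.9    3.2  279. ]
85 57 [-104.8    1.5  278. ]
95 56 [-94.7   0.8 276.8]
105 54 [-84.8   0.5 276.5]
115 27 [-77.3   0.4 276.9]
```

View pics/s7.png

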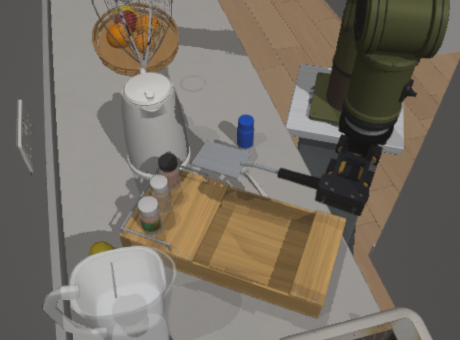

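The spatula is held level, sloping about 4°, at z of about 26 cm. The blade at (220,158) touches nothing, and the jars stand as before. I'll hand in the job.

```bash
python3 -c "
from bench import env
print(env.finish_job())"
```

```text
the job is handed in; nothing more can be done
None
```

The job is handed in, with no verdict shown: the spatula came out of the tray handle end first and is held level (about 4° slope) roughly 26 cm above the worktop, touching only the gripper, with the three jars standing where they were, after about 16 s.

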